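# Lock the slat and point out the missing bolt and its place

### The job

Get the slat ready for its missing bolt: first push the clamp's raised lever down flat, so that the slat is locked. Then point down at the loose bolt standing in the steel dish, fingertips a centimetre or two above it, for two seconds, and after that in the same way at the empty threaded insert in the slat. Touch neither bolt nor insert, pick nothing up, leave the other things in place and the lever down, and finish with the fingertips raised at least 15 cm above the slat.

Things in the scene. Friction and masses are not known exactly. Their poses are not given: they have to be found in the camera images.
- bench: Low cedar shelf bench, three boards, 300 (x) x 720 (y) x 80 mm high, fixed; origin at the centre of its underside on the table; the robot is on its -x side, its y runs along its length. All the other things stand on it and turn with it (their base surface is at z = 80 mm in its frame).
- slat: Paler plain wooden slat, 70 (x) x 460 (y) x 20 mm, fixed on the bench near its front (-x) edge; origin at the centre of its underside. In a row along its middle, 80 mm apart, are three round steel inserts: two hold hex-head bolts (heads 22 mm across flats, tops 11 mm above the slat), one is empty. The fourth feature on it is the clamp, nearer its +y end.
- insert_mouth (a point): Centre of the mouth of the empty threaded insert: a steel collar 26 mm across and 3 mm high on the slat's upper face with an open dark bore of 14 mm; the point lies at the collar's upper face, 103 mm above the table. Which of the three places is empty varies.
- clamp_pivot (a point): Pivot of the lever of the bright steel quick-release clamp that grips the bench's front edge and the slat; 146 mm above the table. Axes as the bench's: x is the hinge axis, the lever points along +y from it when flat. The clamp is fixed; its upper arm is 24 mm wide in y with its upper face 135 mm above the table; two cheeks 15 mm either side of the pivot in x rise to 154 mm above the table.
- lever (a joint): Angle in rad of the clamp's lever above flat: 0 is flat (shut, against a stop), 1.0 fully raised; it starts raised by 0.6 to 0.95. The lever is a flat steel bar 22 mm wide, 8 mm thick, reaching 100 mm from the pivot; flat, its upper face is 150 mm above the table. It turns with a friction of 0.15 N m (about 3 N pushed 50 mm from the pivot) and stays where it is left. Pushing straight down 50 mm from the pivot (along +y of the pivot's axes) closes it from any start.
- lever_tip (a point): Middle of the end of the lever's upper face, 100 mm from the pivot.
- dish: Round steel parts dish, 132 mm across its rim, 20 mm high, floor 5 mm thick, loose on the bench behind the slat; origin at the centre of its underside. It holds the bolt and the wing nut, 50 to 65 mm apart; which is where varies.
- bolt: Loose steel bolt standing on its hex head in the dish, shank up: head 22 mm across flats and 8 mm high, shank 12 mm thick; 42 mm high in all; origin at the centre of its underside.
- bolt_top (a point): Centre of the upper end of the standing bolt's shank, 127 mm above the table.
- wing_nut: Loose steel wing nut in the dish, hub 18 mm across, wings 40 mm over all, 20 mm high; origin at the centre of its underside. To be left alone.
- mug: White ceramic mug, 80 mm across, 90 mm high (rim 170 mm above the table), handle to its +y; loose on the bench; origin at the centre of its underside. To be left alone.
- screwdriver: Blue plastic-handled screwdriver, 206 mm long with a 22 mm wide flat-sided handle, lying along the bench's back edge; loose. To be left alone.
- square: Slim aluminium try square lying flat, legs 160 mm and 88 mm, 25 mm wide, 5 mm thick; loose at the bench's -y end. To be left alone.
- insert: The empty insert's steel collar itself (see insert_mouth); origin at the centre of its underside, on the slat's upper face.
Mind the look-alikes: they are no part of the job. Several things have the shape of the dish; the one meant has the colours described above. What is shaped like the bolt but red is not meant.

How it is judged:
On the way, in this order (a step that is already met when the one before it is completed fails the run):
1. the clamp's lever is pushed down flat (value of joint lever below 0.07 rad), for 0.2 s.
2. the fingertips dwell just above the standing bolt (horizontal distance between the grasp point and bolt_top below 0.018 m and z of the grasp point in the frame of bolt_top between 0.012 and 0.065 m and value of joint lever below 0.07 rad), for 1.5 s.
3. the fingertips dwell just above the empty insert (horizontal distance between the grasp point and insert_mouth below 0.018 m and z of the grasp point in the frame of insert_mouth between 0.012 and 0.065 m and value of joint lever below 0.07 rad), for 1.5 s.
At the end, for the whole second after the job is handed in: The lever is flat (within 0.07 rad), the bolt stands within 6 mm of its start, wing nut, dish, mug, screwdriver and square are within 12 mm of theirs, all at rest, and the grasp point is more than 140 mm above the insert (value of joint lever below 0.07 rad and z of the grasp point in the frame of insert_mouth above 0.14 m and angle between bolt's own z axis and vertical below 0.1 rad and distance of bolt from where it was at the start of the episode below 0.006 m and distance of each of mug, screwdriver, square, wing_nut, dish from where it was at the start of the episode below 0.012 m and linear speed of each of bolt, mug, screwdriver, square, wing_nut, dish below 0.02 m/s); the robot touches nothing.
It fails at once if the bolt is touched, moved or lifted (contact force between any of the fingers, the arm and bolt above 0.4 N or distance of bolt from where it was at the start of the episode above 0.008 m).
It fails at once if the empty insert is touched (contact force between any of the fingers, the arm and insert above 0.4 N).
It fails at once if the wing nut, dish, mug, screwdriver or square is moved or lifted (distance of any of mug, screwdriver, square, wing_nut, dish from where it was at the start of the episode above 0.015 m).
It also fails if it takes over 51 s, if anything falls off the work surface, if the arm or the gripper's body presses on something with over 40 N, if the wrist force passes 120 N, or if a joint passes its speed limit or range.

### The arm

A 6-joint arm with a two-finger parallel gripper is mounted at the origin on the work surface. World frame = base frame: x ahead of the robot, y to its left, z up, the work surface at z = 0. Lengths are in m, angles in rad, forces in N, time in s.
With the tool pointing down it reaches from about 0.25 to 0.775 m from the base axis. Payload 4 kg.
Tool frame: the origin (TCP) lies at the very end of the fingers, on their centre line; the grasp point (between the pads) lies 19 mm behind it; z points along the fingers, y is the line along which they close (so a half turn about z gives the same grasp; the last joint's range is limited). The gripper opens to 85 mm and grips with 20 to 120 N. Pads are 22 mm wide; open, the fingers measure 114 mm over their backs; the gripper's body (76 mm by 85 mm) begins 54 mm behind the grasp point. The pads swing forward as they close: fully open they stand 13 mm farther back than shut.
Start: joints at [1.131, 0.087, 1.371, -0, 1.684, -0.103], TCP at [0.182, 0.519, 0.231] pointing down, gripper open.
Joint ranges: [-3.1, 3.1], [-0.76, 2.03], [0.27, 2.55], [-1.08, 4.22], [0.17, 2.65], [-2.57, 2.57]. Speed limits (rad/s): [2.79, 2.79, 3.14, 3.14, 3.14, 3.14].

### API

Orientations are given as a rotation vector (axis times angle).
In Python, from bench import sensors, vision, job gives the robot as it stands.
- The arm moves only by the tool carry_out, never from a script. Its arguments are lists of equal length, an entry for each row: "translation": the shift along the tool's x, y, z scaled (see below), a list of three; "spin": the turn about the tool's z scaled (see below); "jaw": the closure, from -1 (fully open) to 1 (shut), so that 0 is half open. In form: {"translation": [[tx, ty, tz], ...], "spin": [spin, ...], "jaw": [jaw, ...]}. A call has 1 to 10 rows; each row is the pose to reach, as a shift and turn from the pose commanded when the call began, along the tool's axes at that moment, turning the shorter way round; what a row does not reach only later rows make up. The controller multiplies each number of a shift by 100 mm and each number of a turn by 180 degrees. A row lasts 1/8 s, in which the tool goes at most 62.5 mm and 10.7 degrees, less where a joint would pass 70% of its speed; a pose out of reach is approached as far as the arm can. A call with a number of a shift or a turn outside -1 to 1 is refused whole. A call with a gripper value outside its range is refused whole. The fingers move at their own pace and stop on an object; the grip force is fixed at half the most. Time passes only in rows, so rows that repeat a pose let the fingers close. It gives the time, the measured TCP pose, the force, the opening and the grip force at its end, in the units of the state.
- sensors.sense(): the state, without advancing time (a new reading comes with each control period).
- vision.grab_frame(name): name is "side" or "top"; returns a dict with "image" (420x560x3 uint8, red, green, blue), "range_z" (420x560 float32, m along the optical axis (not along the pixel's ray), 0 where there is no reading), "vertical_fov" (degrees; the focal length in pixels is half the picture's height over the tangent of half this angle, whatever the lens; pixels are square), "cx", "cy" (the principal point, pixels), "k1" (the pictures are not rectified: a ray, as slopes to the right and down, at radius r is drawn at 1 + k1 r^2 times it, then the intrinsics apply), "rvec" (rotation vector, rad) and "tvec" (3), from world to camera coordinates, as OpenCV has them. Camera axes: x right, y down, z forward; pixel columns grow to the right and rows downward; lengths in m; the calibration is good to about 2 mm. A picture is of the moment at which its call begins.
- job.finish_job(): hands the job in; it is judged then, once.
The state is a dict: "t": time; "joints": joint angles; "dq": joint speeds; "tau": joint torques, N m; "tool_pos": TCP position; "eef_rot": TCP orientation; "wrist_force": force on the tool from outside, world axes, zero at the start; "moment": the same for the moment, N m; "gripper_width": finger opening in m; "gripper_force": force on a finger pad.
Only numpy, scipy, OpenCV 4.12 (cv2) and the standard library are available. Lean on these libraries where they do the work, as an engineer would, in place of code of your own. Each camera call takes 0.05 s, during which the arm holds its last target. There are 200 camera calls.

## Working session

There is one attempt and no reset: what is moved stays moved. The work goes in short steps, Python scripts to look and compute and a tool call to move; the robot and the scene stay as the last step left them, time stands still between calls to the robot, and variables do not carry over. Pictures are saved under pics/ and viewed, at most 10 in all, crops included, and the job is handed in when it is done.

Besides the shell and the picture viewer there is one more tool, called by a JSON object that holds its "op" and its "data". carry_out: Moves the arm, as the interface text tells. Its arguments: {"type":"object","properties":{"translation":{"type":"array","items":{"type":"array","items":{"type":"number","minimum":-1,"maximum":1}}},"spin":{"type":"array","items":{"type":"number","minimum":-1,"maximum":1}},"jaw":{"type":"array","items":{"type":"number"}}},"required":["translation","spin","jaw"]}

```bash
mkdir -p pics
cat > h.py <<'E'
import numpy as np, cv2
from bench import sensors, vision, job
def grab(n):
    f=vision.grab_frame(n); np.savez('pics/'+n+'.npz',**f); return f
def cloud(f):
    im=f['image'];H,W=im.shape[:2]
    fl=H/2/np.tan(np.radians(f['vertical_fov'])/2)
    u,v=np.meshgrid(np.arange(W),np.arange(H))
    dx=(u-f['cx'])/fl; dy=(v-f['cy'])/fl
    x,y=dx.copy(),dy.copy()
    for _ in range(20):
        s=1+f['k1']*(x*x+y*y); x=dx/s;y=dy/s
    z=f['range_z']; P=np.stack([x*z,y*z,z],-1)
    R=cv2.Rodrigues(np.array(f['rvec'],float))[0]
    return (P-np.array(f['tvec']))@R   # R^T (p-t)
E
python3 - <<'E'
from h import *
for n in('top','side'):
    f=grab(n); cv2.imwrite(f'pics/{n}1.png',cv2.resize(f['image'][:,:,::-1],(800,600)))
    print(n,f['vertical_fov'],f['cx'],f['cy'],f['k1'],f['rvec'],f['tvec'])
print(sensors.sense())
E
```

```text
top 51.85410997447004 279.1314445143261 208.00949780563906 -0.12912851592974953 [ 2.17760682 -2.18036543  0.05050081] [0.05243092 0.5187952  1.05770495]
side 57.69558772562967 285.00004567702223 213.3850885813093 0.016753646619478618 [ 0.40242879 -2.52013104  1.4936103 ] [0.51079155 0.16903756 0.74095863]
{'t': 0.1, 'joints': array([ 1.13090910e+00,  8.79151593e-02,  1.37210672e+00, -1.22194010e-06,
        1.68361435e+00, -1.03088322e-01]), 'dq': array([-0.00144931, -0.00121466, -0.00308402, -0.00020965,  0.00125614,
       -0.00120666]), 'tau': array([ 2.26439493e-03, -3.53018045e+01, -3.14216709e+01, -2.07298326e-04,
        7.98251684e-03, -6.72001846e-06]), 'tool_pos': array([0.18156341, 0.51869119, 0.23023574]), 'eef_rot': array([-5.26453861e-01, -3.09661195e+00,  3.09243849e-03]), 'wrist_force': array([-0.02071165,  0.6718367 ,  0.08528948]), 'moment': array([ 0.04654064, -0.01877032,  0.03902739]), 'gripper_force': 0.0, 'gripper_width': 0.08526298107673998}
```

View pics/top1.png

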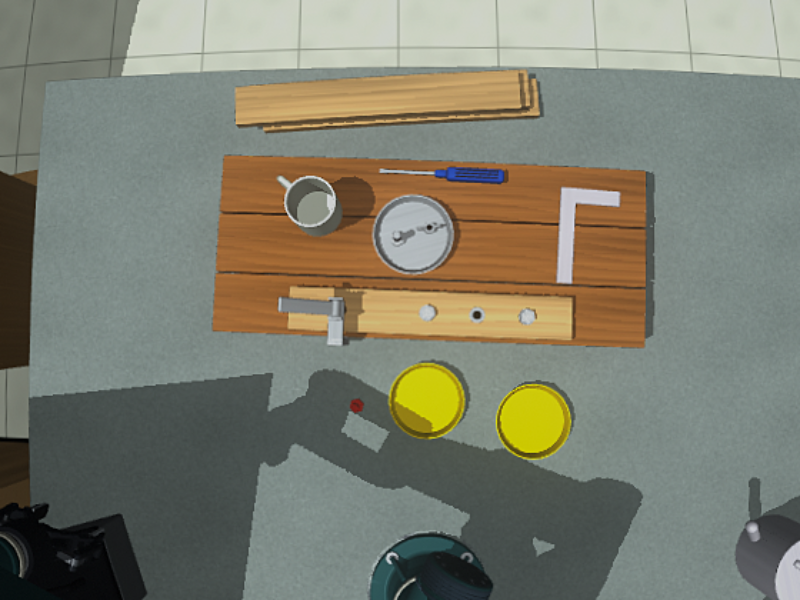

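View pics/side1.png

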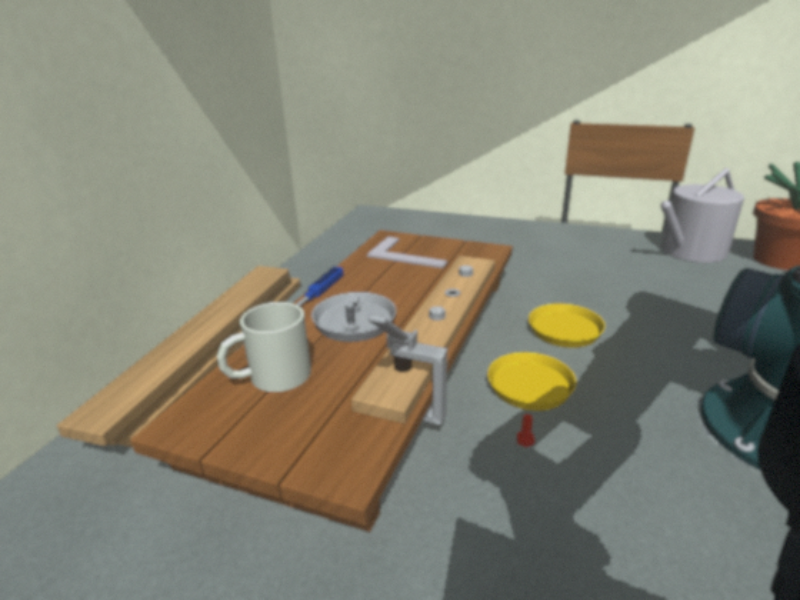

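The top picture shows the slat with two bolt heads at about (428,312) and (528,316). The empty insert, with its dark bore, is between them at (477,315). The lever runs from (335,305) to (280,303). In the steel dish at (413,234) there are two things, at (397,238) and (430,228). The yellow dishes and the red bolt are look-alikes. I'll enlarge the dish to tell the bolt from the wing nut.

Run:
```python
from h import *
f=np.load('pics/top.npz'); P=cloud(f); np.set_printoptions(precision=4,suppress=True)
im=f['image'][:,:,::-1]
a=cv2.resize(im[130:250,190:390],(800,480),interpolation=cv2.INTER_CUBIC)
cv2.imwrite('pics/crop1.png',a)
# bench orientation: slat/bench top points
m=(abs(P[...,2]-.08)<.008)
pts=P[m][:,:2]; pts=pts[(pts[:,0]>.2)]
r=cv2.minAreaRect(pts.astype(np.float32)); print('bench',r, cv2.boxPoints(r))
# tall points in dish
d=P[145:180,265:320]; k=d[...,2]>.108
n,l=cv2.connectedComponents(k.astype(np.uint8))
for i in range(1,n):
    q=d[l==i]; vv,uu=np.where(l==i); print(i,len(q),q.mean(0),q[:,2].max(),uu.mean()+265,vv.mean()+145)
# lever: above .13
d=P[195:250,185:250]; k=d[...,2]>.13
vv,uu=np.where(k)
for b in np.arange(185,250,5):
    s=k&((np.arange(185,250)[None]//5)==b//5)
    if s.any(): print(b,d[s].mean(0),s.sum(), d[s][:,0].min(),d[s][:,0].max())
print('insert px',P[221,334],P[int(312*.7),300],P[221,370])
```

```text
bench ((0.5905598998069763, -0.002775520086288452), (0.7221164703369141, 0.3123033940792084), 87.69074249267578) [[ 0.42   -0.3572]
 [ 0.732  -0.3698]
 [ 0.7611  0.3517]
 [ 0.4491  0.3643]]
1 1 [0.4487 0.0314 1.0901] 1.090116519865437 311.0 146.0
2 1 [0.4487 0.0314 1.0901] 1.090116519865437 281.0 154.0
3 34 [0.6088 0.053  0.1245] 0.13064932283126335 277.6470588235294 165.1764705882353
4 1 [0.4487 0.0314 1.0901] 1.090116519865437 299.0 169.0
5 1 [0.4487 0.0314 1.0901] 1.090116519865437 268.0 172.0
185 [0.4487 0.0314 1.0901] 4 0.4486609241684328 0.4486609241684328
190 [0.4783 0.1593 0.504 ] 6 0.4486609241684328 0.4962902766402443
195 [0.4949 0.209  0.2484] 50 0.4486609241684328 0.5066804309648467
200 [0.4951 0.2036 0.2252] 46 0.4486609241684328 0.505152326872762
205 [0.4929 0.1889 0.2501] 51 0.4486609241684328 0.5054765922438798
210 [0.4947 0.1863 0.2088] 48 0.4486609241684328 0.505856238259148
215 [0.4946 0.1771 0.2012] 46 0.4486609241684328 0.5044188588089181
220 [0.4948 0.171  0.1726] 49 0.4854510181855833 0.5049669486269839
225 [0.487  0.1589 0.1763] 55 0.44031844579079643 0.503445323885719
230 [0.4752 0.153  0.1439] 164 0.4403404256197836 0.5103571987232098
235 [0.4734 0.1416 0.1467] 165 0.43809918511964013 0.5080674400295115
240 [0.4824 0.1325 0.1687] 28 0.4486609241684328 0.5085382285135079
insert px [ 0.4834 -0.0756  0.0994] [0.4899 0.0027 0.1127] [ 0.4827 -0.1562  0.1125]
```

View pics/crop1.png

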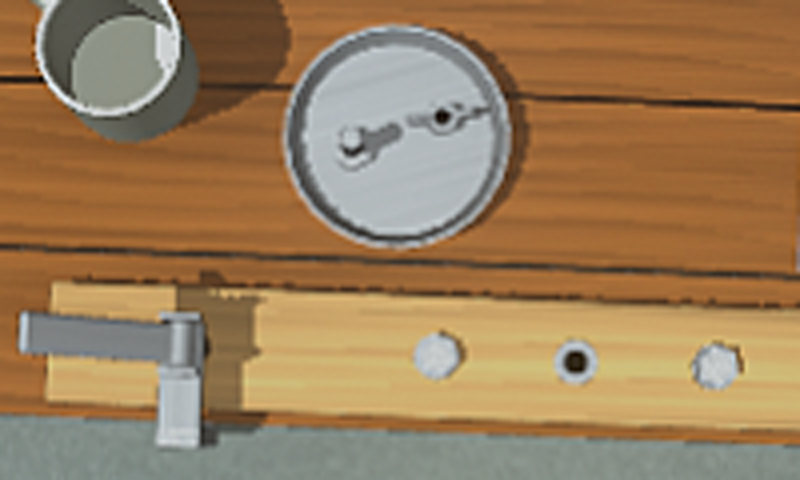

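The crop shows the bolt's upright shank at crop (350,137), with a long shadow, so that is the standing bolt. The thing at crop (445,117) has wings and is the wing nut. The empty insert, with its dark bore, is at crop (576,361). The red bolt on the table and the yellow dishes don't fit the description. Next I'll compute the shifts.

```bash
cat >> h.py <<'E'
T=dict(lever=(.497,.195),bolt=(.609,.053),ins=(.486,-.0765))
def go(x,y,z):
    s=sensors.sense(); R=cv2.Rodrigues(s['eef_rot'])[0]
    print('tcp',s['tool_pos'],'->',(x,y,z),'units',np.round(R.T@(np.array([x,y,z])-s['tool_pos'])/.1,3),'t',s['t'])
E
python3 - <<'E'
from h import *
f=np.load('pics/top.npz'); P=cloud(f); np.set_printoptions(precision=4,suppress=True)
z=P[...,2]; sub=np.zeros(z.shape,bool); sub[195:250,185:226]=1
k=sub&(z>.14)&(z<.26); q=P[k]; a=np.polyfit(q[:,1],q[:,2],1); print('slope angle',np.arctan(a[0]),'tip',q[q[:,1]>q[:,1].max()-.008].mean(0), 'y at z=.150',(.150-a[1])/a[0])
sub[:]=0; sub[155:175,268:290]=1
k=sub&(z>.122)&(z<.14); print('bolt top',np.median(P[k],0),k.sum())
print('ins',np.median(P[215:226,328:340].reshape(-1,3),0),P[220,333])
R=cv2.Rodrigues(sensors.sense()['eef_rot'])[0]; print(R)
go(*T['lever'],.29)
E
```

```text
slope angle 0.7239276052818402 tip [0.4963 0.2188 0.2141] y at z=.150 0.14488493149438403
bolt top [0.609  0.0522 0.1267] 27
ins [ 0.4856 -0.0734  0.1016] [ 0.4857 -0.0733  0.0996]
[[-0.9438  0.3305 -0.0009]
 [ 0.3305  0.9438 -0.0018]
 [ 0.0002 -0.002  -1.    ]]
tcp [0.1816 0.5187 0.2302] -> (0.497, 0.195, 0.29) units [-4.047 -2.014 -0.594] t 0.1
```

{"op": "carry_out", "data": {"translation": [[0,0,-0.6],[-0.5,-0.25,-0.6],[-1,-0.5,-0.6],[-1,-0.5,-0.6]], "spin": [0,0,0,0], "jaw": [1,1,1,1]}}

```text
t: 0.6
tool_pos: [0.2617, 0.4367, 0.2912]
eef_rot: [0.535, 3.095, -0.001]
wrist_force: [-0.4, 0.3, -0.4]
gripper_width: 0.0123
gripper_force: 0.0
```

{"op": "carry_out", "data": {"translation": [[-0.5,-0.25,0],[-1,-0.5,0],[-1,-0.5,0]], "spin": [0,0,0], "jaw": [1,1,1]}}

```text
t: 0.98
tool_pos: [0.339, 0.357, 0.2907]
eef_rot: [-0.534, -3.095, 0.002]
wrist_force: [-0.6, 1.1, 0.2]
gripper_width: 0.0002
gripper_force: 0.0
```

{"op": "carry_out", "data": {"translation": [[-0.5,-0.25,0],[-1,-0.5,0],[-1,-0.5,0],[-1,-0.5,0]], "spin": [0,0,0,0], "jaw": [1,1,1,1]}}

```text
t: 1.48
tool_pos: [0.4145, 0.2796, 0.291]
eef_rot: [-0.524, -3.096, -0.001]
wrist_force: [-0.4, 0.4, 0.2]
gripper_width: 0.0002
gripper_force: 0.0
```

{"op": "carry_out", "data": {"translation": [[-0.5,-0.25,0],[-1,-0.5,0],[-1,-0.5,0],[-1,-0.5,0],[-1,-0.5,0]], "spin": [0,0,0,0,0], "jaw": [1,1,1,1,1]}}

```text
t: 2.1
tool_pos: [0.4921, 0.1999, 0.2916]
eef_rot: [0.522, 3.098, 0.001]
wrist_force: [-0.7, -0.4, -0.2]
gripper_width: -0.0
gripper_force: 0.0
```

```bash
python3 -c "
from h import *
go(.497,.194,.29);go(.497,.194,.149);go(.497,.194,.23);print(sensors.sense()['gripper_width'])"
```

```text
tcp [0.49213242 0.19990379 0.29161194] -> (0.497, 0.194, 0.29) units [-0.065 -0.04   0.016] t 2.1
tcp [0.49213242 0.19990379 0.29161194] -> (0.497, 0.194, 0.149) units [-0.065 -0.041  1.426] t 2.1
tcp [0.49213242 0.19990379 0.29161194] -> (0.497, 0.194, 0.23) units [-0.065 -0.04   0.616] t 2.1
-3.5268185803928783e-05
```

Now push down in two stages.

{"op": "carry_out", "data": {"translation": [[-0.06,-0.04,0],[-0.06,-0.04,0.3],[-0.06,-0.04,0.6],[-0.06,-0.04,0.75],[-0.06,-0.04,0.9],[-0.06,-0.04,0.9]], "spin": [0,0,0,0,0,0], "jaw": [1,1,1,1,1,1]}}

```text
t: 2.85
tool_pos: [0.4973, 0.1923, 0.2007]
eef_rot: [-0.526, -3.096, 0.001]
wrist_force: [-0.1, -0.4, -0.5]
gripper_width: 0.0002
gripper_force: 0.0
```

{"op": "carry_out", "data": {"translation": [[0,0,0.15],[0,0,0.3],[0,0,0.4],[0,0,0.47],[0,0,0.5],[0,0,0.52],[0,0,0.52],[0,0,0.52]], "spin": [0,0,0,0,0,0,0,0], "jaw": [1,1,1,1,1,1,1,1]}}

```text
t: 3.85
tool_pos: [0.4973, 0.1927, 0.15]
eef_rot: [-0.526, -3.097, -0.001]
wrist_force: [-2.1, 1.7, 5.6]
gripper_width: 0.0002
gripper_force: 2.6
```

{"op": "carry_out", "data": {"translation": [[0,0,0.01],[0,0,0.02],[0,0,0.02],[0,0,0.02]], "spin": [0,0,0,0], "jaw": [1,1,1,1]}}

```text
t: 4.35
tool_pos: [0.4974, 0.1928, 0.1499]
eef_rot: [0.526, 3.096, 0.002]
wrist_force: [-6.0, 1.2, 11.3]
gripper_width: -0.0002
gripper_force: 5.9
```

The lever is against its stop: z stayed put while the force rose. I'll raise the arm and look.

{"op": "carry_out", "data": {"translation": [[0,0,-0.3],[0,0,-0.8],[0,0,-1],[0,0,-1],[0,0,-1]], "spin": [0,0,0,0,0], "jaw": [1,1,1,1,1]}}

```text
t: 4.97
tool_pos: [0.4969, 0.1919, 0.2452]
eef_rot: [-0.526, -3.094, 0.003]
wrist_force: [-0.3, 0.3, -0.2]
gripper_width: 0.0005
gripper_force: 0.0
```

```bash
python3 -c "
from h import *
f=grab('side'); cv2.imwrite('pics/side2.png',cv2.resize(f['image'][150:320,200:400,::-1],(800,600)))
go(.609,.0525,.25);go(.609,.0525,.145)"
```

```text
tcp [0.49670893 0.19195271 0.24486632] -> (0.609, 0.0525, 0.25) units [-1.521 -0.945 -0.054] t 5.025
tcp [0.49670893 0.19195271 0.24486632] -> (0.609, 0.0525, 0.145) units [-1.524 -0.942  0.996] t 5.025
```

View pics/side2.png

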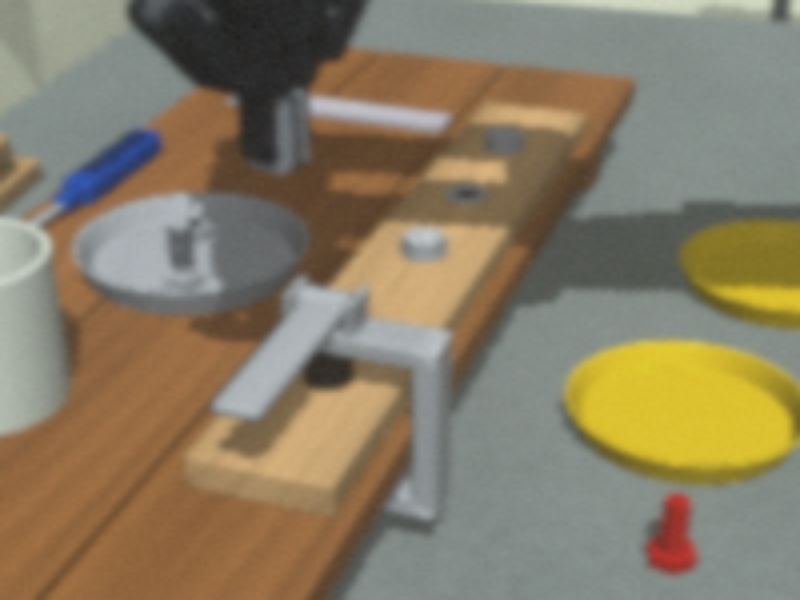

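The lever now lies flat at crop (290,355), and the bolt stands undisturbed at crop (183,245). Next is the bolt.

{"op": "carry_out", "data": {"translation": [[-0.5,-0.3,0],[-1,-0.6,0],[-1,-0.9,0],[-1,-0.94,0]], "spin": [0,0,0,0], "jaw": [1,1,1,1]}}

```text
t: 5.52
tool_pos: [0.5602, 0.0688, 0.245]
eef_rot: [-0.531, -3.092, 0.002]
wrist_force: [-0.7, 1.2, 0.3]
gripper_width: 0.0002
gripper_force: 0.0
```

{"op": "carry_out", "data": {"translation": [[-0.3,0,0],[-0.52,0,0],[-0.52,0,0],[-0.52,0,0.2],[-0.52,0,0.4],[-0.52,0,0.6],[-0.52,0,0.7],[-0.52,0,0.7],[-0.52,0,0.7]], "spin": [0,0,0,0,0,0,0,0,0], "jaw": [1,1,1,1,1,1,1,1,1]}}

```text
t: 6.65
tool_pos: [0.6102, 0.0537, 0.1784]
eef_rot: [0.526, 3.096, 0.001]
wrist_force: [0.9, -0.4, 0.8]
gripper_width: -0.0001
gripper_force: 0.0
```

```bash
python3 -c "
from h import *
f=grab('side'); cv2.imwrite('pics/side3.png',cv2.resize(f['image'][170:270,200:334,::-1],(800,597)))
go(.609,.0525,.147)"
```

```text
tcp [0.61038562 0.05361421 0.1786626 ] -> (0.609, 0.0525, 0.147) units [ 0.01  -0.015  0.317] t 6.7
```

View pics/side3.png

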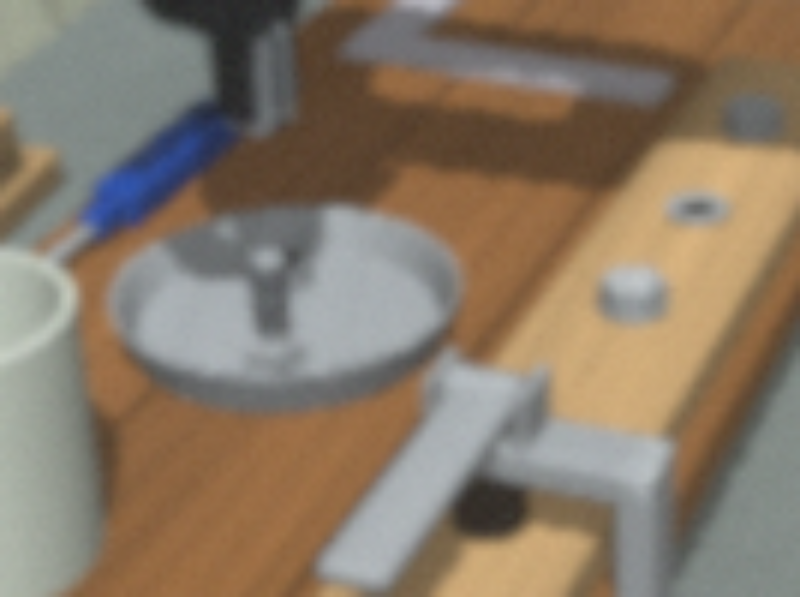

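The fingertips are at crop (255,130), straight above the bolt top at (265,260), with clearance that fits the estimate. I'll descend 3 cm and dwell.

{"op": "carry_out", "data": {"translation": [[0,-0.01,0.15],[0,-0.01,0.3],[0,-0.01,0.3],[0,-0.01,0.3],[0,-0.01,0.3],[0,-0.01,0.3],[0,-0.01,0.3],[0,-0.01,0.3],[0,-0.01,0.3],[0,-0.01,0.3]], "spin": [0,0,0,0,0,0,0,0,0,0], "jaw": [1,1,1,1,1,1,1,1,1,1]}}

```text
t: 7.95
tool_pos: [0.6096, 0.0525, 0.1473]
eef_rot: [-0.527, -3.097, -0.0]
wrist_force: [-0.8, 0.1, -0.5]
gripper_width: -0.0001
gripper_force: 0.0
```

{"op": "carry_out", "data": {"translation": [[0,0,0],[0,0,0],[0,0,0],[0,0,0],[0,0,0],[0,0,0],[0,0,0],[0,0,0],[0,0,0],[0,0,0]], "spin": [0,0,0,0,0,0,0,0,0,0], "jaw": [1,1,1,1,1,1,1,1,1,1]}}

```text
t: 9.2
tool_pos: [0.6096, 0.0525, 0.1473]
eef_rot: [0.527, 3.097, 0.0]
wrist_force: [0.2, -0.0, 1.1]
gripper_width: -0.0001
gripper_force: 0.0
```

```bash
python3 -c "
from h import *
f=grab('side'); cv2.imwrite('pics/side4.png',cv2.resize(f['image'][170:270,200:334,::-1],(800,597)))
go(.609,.0525,.147);go(.486,-.0745,.230)"
```

```text
tcp [0.60960937 0.05249836 0.14731723] -> (0.609, 0.0525, 0.147) units [ 0.006 -0.002  0.003] t 9.25
tcp [0.60960937 0.05249836 0.14731723] -> (0.486, -0.0745, 0.23) units [ 0.747 -1.607 -0.827] t 9.25
```

View pics/side4.png

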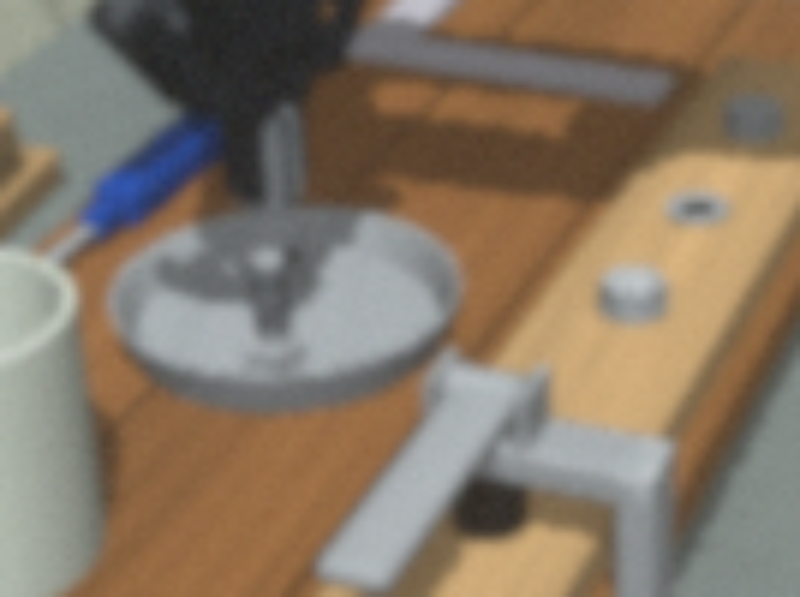

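The fingertips are at (265,205), just above the bolt top at (267,258), after more than 2 s of dwell. Now up and across to the insert.

{"op": "carry_out", "data": {"translation": [[0,0,-0.5],[0,0,-0.83],[0.3,-0.4,-0.83],[0.6,-0.8,-0.83],[0.75,-1,-0.83],[0.75,-1,-0.83]], "spin": [0,0,0,0,0,0], "jaw": [1,1,1,1,1,1]}}

```text
t: 10.0
tool_pos: [0.505, -0.0178, 0.231]
eef_rot: [0.529, 3.095, 0.0]
wrist_force: [-0.1, 0.2, 0.3]
gripper_width: 0.0003
gripper_force: 0.0
```

{"op": "carry_out", "data": {"translation": [[0,-0.4,0],[0,-0.61,0],[0,-0.61,0.2],[0,-0.61,0.5],[0,-0.61,0.7],[0,-0.61,0.7],[0,-0.61,0.7]], "spin": [0,0,0,0,0,0,0], "jaw": [1,1,1,1,1,1,1]}}

```text
t: 10.88
tool_pos: [0.4866, -0.0745, 0.1612]
eef_rot: [0.525, 3.096, 0.0]
wrist_force: [0.6, -0.6, 0.9]
gripper_width: 0.0002
gripper_force: 0.0
```

```bash
python3 -c "
from h import *
f=grab('side'); cv2.imwrite('pics/side5.png',cv2.resize(f['image'][150:250,250:384,::-1],(800,597)))
go(.486,-.0745,.123)"
```

```text
tcp [ 0.48674058 -0.07464387  0.16164212] -> (0.486, -0.0745, 0.123) units [ 0.008 -0.001  0.386] t 10.925
```

View pics/side5.png

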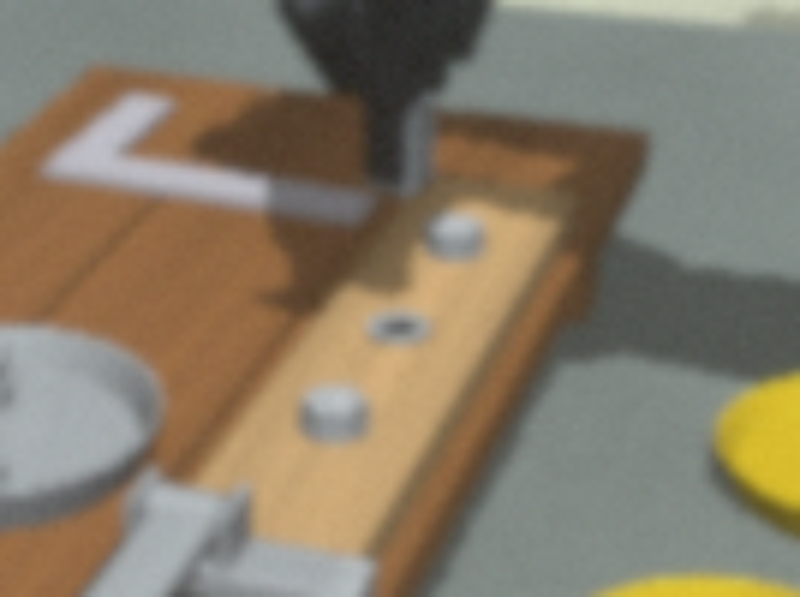

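The fingertips at (400,190) are straight above the insert at (400,327). I'll descend and dwell.

{"op": "carry_out", "data": {"translation": [[0,0,0.2],[0,0,0.38],[0,0,0.38],[0,0,0.38],[0,0,0.38],[0,0,0.38],[0,0,0.38],[0,0,0.38],[0,0,0.38],[0,0,0.38]], "spin": [0,0,0,0,0,0,0,0,0,0], "jaw": [1,1,1,1,1,1,1,1,1,1]}}

```text
t: 12.18
tool_pos: [0.4856, -0.0746, 0.1223]
eef_rot: [-0.527, -3.097, -0.0]
wrist_force: [0.3, -0.6, 0.3]
gripper_width: -0.0002
gripper_force: 0.0
```

{"op": "carry_out", "data": {"translation": [[0,0,0],[0,0,0],[0,0,0],[0,0,0],[0,0,0],[0,0,0],[0,0,0],[0,0,0],[0,0,0],[0,0,0]], "spin": [0,0,0,0,0,0,0,0,0,0], "jaw": [1,1,1,1,1,1,1,1,1,1]}}

```text
t: 13.42
tool_pos: [0.4856, -0.0746, 0.1223]
eef_rot: [-0.527, -3.097, -0.0]
wrist_force: [-0.2, -0.3, -0.1]
gripper_width: 0.0001
gripper_force: 0.0
```

{"op": "carry_out", "data": {"translation": [[0,0,-0.5],[0,0,-1],[0,0,-1],[0,0,-1]], "spin": [0,0,0,0], "jaw": [1,1,1,1]}}

```text
t: 13.92
tool_pos: [0.4854, -0.0746, 0.2219]
eef_rot: [-0.527, -3.097, -0.0]
wrist_force: [-0.1, 0.0, -1.0]
gripper_width: 0.0001
gripper_force: 0.0
```

{"op": "carry_out", "data": {"translation": [[0,0,-0.5],[0,0,-0.8],[0,0,-0.8],[0,0,-0.8],[0,0,-0.8],[0,0,-0.8],[0,0,-0.8],[0,0,-0.8]], "spin": [0,0,0,0,0,0,0,0], "jaw": [1,1,1,1,1,1,1,1]}}

```text
t: 14.92
tool_pos: [0.4856, -0.0747, 0.3022]
eef_rot: [-0.526, -3.097, -0.0]
wrist_force: [0.3, 0.5, -0.6]
gripper_width: -0.0002
gripper_force: 0.0
```

```bash
python3 -c "
from h import *
f=grab('side'); cv2.imwrite('pics/side6.png',cv2.resize(f['image'][:,:,::-1],(800,600)))"
```

```text
(no output)
```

View pics/side6.png

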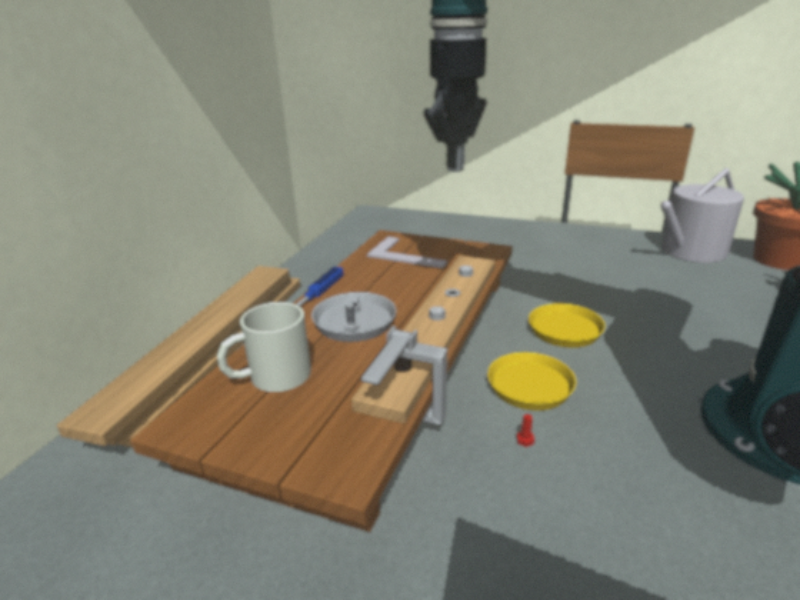

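The lever is flat at (388,358), the bolt stands at (350,313), everything else is in place, and the fingers are about 20 cm above the slat. I'm handing in.

```bash
python3 -c "
from h import *
print(job.finish_job())"
```

```text
the job is handed in; nothing more can be done
None
```

I handed the job in with no verdict returned: the lever is flat, the fingertips dwelt about 2 s about 2 cm above the bolt and then the empty insert, nothing else appeared to move, and the arm finished about 20 cm above the slat.

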